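# Set the vaccination desk in order

## Robot

A 6-joint arm with a two-finger parallel gripper is mounted at the origin on a cart in front of the work surface, level with it; the furniture and walls round the work are solid. World frame = base frame: x ahead of the robot, y to its left, z up, the work surface at z = 0. Lengths are in mm, angles in rad, forces in N, time in s.
With the tool pointing down it reaches from about 350 to 875 mm from the base axis. Payload 15.5 kg.
Tool frame: the origin (TCP) lies at the very end of the fingers, on their centre line; the grasp point (between the pads) lies 19 mm behind it; z points along the fingers, y is the line along which they close (so a half turn about z gives the same grasp; the last joint's range is limited). The gripper opens to 85 mm and grips with 20 to 120 N. Pads are 22 mm wide; open, the fingers measure 114 mm over their backs; the gripper's body (76 mm by 85 mm) begins 54 mm behind the grasp point. The pads swing forward as they close: fully open they stand 13 mm farther back than shut.
Start: joints at [1.185, 0.494, 1.345, -0, 1.302, -0.096], TCP at [179.194, 598.762, 231.277] pointing down, gripper open.
Joint ranges: [-2.91, 2.91], [-0.82, 2.16], [0.22, 2.67], [-1.22, 4.37], [0.12, 2.79], [-3.08, 3.08]. Speed limits (rad/s): [1.89, 1.89, 2.57, 3.01, 3.01, 3.01].

## Interface

Orientations are given as a unit quaternion [w, x, y, z].
In Python, from rig import * gives the robot as it stands.
- The arm moves only by the shell command python3 -m handwheel 'ROWS' [OPENING] [FORCE]. ROWS is JSON, a list of rows, each a list of 6 numbers: the shift along the tool's x, y, z in m, then the turn, a rotation vector about the tool's x, y, z in rad. A call has 1 to 10 rows; each row shifts and turns the commanded pose from where the row before left it, along the tool's axes as they then stand; what a row does not reach is not made up. A row lasts 1/10 s, in which the tool goes at most 50 mm and 8.59 degrees, less where a joint would pass 70% of its speed; a pose out of reach is approached as far as the arm can. A call with a gripper value outside its range is refused whole. OPENING is the opening, from 0 (shut) to 1 (fully open), set as the call begins (- or left out, the last holds). The fingers move at their own pace and stop on an object; FORCE is the grip in N (left out, the last holds). Time passes only in rows, so rows that do not move let the fingers close. It gives the time, the measured TCP pose, the force, the opening and the grip force at its end, in the units of the state.
- get_obs(): the state, without advancing time (a new reading comes with each control period).
- capture(name): name is "scene" or "top"; returns a dict with "image" (420x560x3 uint8, blue, green, red), "range_z" (420x560 float32, mm along the optical axis (not along the pixel's ray), 0 where there is no reading), "camera_matrix" (3x3 intrinsics, pixels), "R" (3x3) and "t" (3): a world point X has camera coordinates R X + t. Camera axes: x right, y down, z forward; pixel columns grow to the right and rows downward; lengths in mm; the calibration is good to about 2 mm. A picture is of the moment at which its call begins.
- hand_in(): hands the job in; it is judged then, once.
The state is a dict: "time_s": time; "joint_pos": joint angles; "dq": joint speeds; "joint_efforts": joint torques, N m; "eef_pos": TCP position; "orientation": TCP orientation; "contact_force": force on the tool from outside, world axes, zero at the start; "wrist_torque": the same for the moment, N m; "width": opening from 0.0 (shut) to 1.0 (fully open); "grasp_force": force on a finger pad.
Only numpy, scipy, OpenCV 4.12 (cv2) and the standard library are available. Lean on these libraries where they do the work, as an engineer would, in place of code of your own. Each camera call takes 0.05 s, during which the arm holds its last target. There are 200 camera calls.

## Task

Put the five things in front back into their holders: the vial with the purple cap in the cup with the purple collar, the vial with the blue cap in the cup with the blue collar, the wide plaster roll in the large round nest, the small plaster roll in the small round nest, and the thermometer lengthwise in the long cradle. Each must sit down on its holder's floor, the rolls flat and the vials upright; the vials are glass and must not be tipped over at any time.

Things in the scene. Friction and masses are not known exactly. Their poses are not given: they have to be found in the camera images.
- vial_purple: small glass vial with white label and purple cap, standing upright on the desk at the start; to grasp and to touch it is a plain cylinder 23 mm in diameter and 49 mm tall. Best held by its upper 25 mm, so that the fingertips stay above the cup's collar. 13 to 22 g. Origin: centre of its underside, z up along its axis.
- vial_blue: small glass vial with white label and blue cap, standing upright on the desk at the start; to grasp and to touch it is a plain cylinder 23 mm in diameter and 49 mm tall. Best held by its upper 25 mm, so that the fingertips stay above the cup's collar. 13 to 22 g. Origin: centre of its underside, z up along its axis.
- roll_wide: the wider of two skin-coloured plaster rolls, lying flat: 52 mm in diameter, 25 mm tall. Its core is solid to the touch: grasp it across the outside. 24 to 42 g. Origin: centre of its underside, z up along its axis.
- roll_small: the smaller, thin plaster roll, skin-coloured, lying flat: 42 mm in diameter, 12 mm tall. Its core is solid to the touch: grasp it across the outside. 24 to 42 g. Origin: centre of its underside, z up along its axis.
- thermometer: white digital thermometer lying flat: 139 mm long along its y axis (probe tip at +y), 20 mm wide along x, 10 to 12 mm tall; 16 to 28 g. Grasp it across its width near the middle. Origin: centre of its underside (balance point within 10 mm), z up.
- cup_purple: round cooling cup for one vial, fixed to the desk: aluminium body with a purple collar round its mouth. 62 mm in diameter, 24 mm high; bore 31 mm wide, flaring to 43 mm over the upper 10 mm; its floor lies 5 mm above the desk, so a seated vial stands out 30 mm above the collar. Origin: centre of its underside, z up.
- cup_blue: round cooling cup for one vial, fixed to the desk: aluminium body with a blue collar round its mouth. 62 mm in diameter, 24 mm high; bore 31 mm wide, flaring to 43 mm over the upper 10 mm; its floor lies 5 mm above the desk, so a seated vial stands out 30 mm above the collar. Origin: centre of its underside, z up.
- nest_large: larger of two pale round nests with a dark floor, fixed to the desk, for the wide roll: 80 mm in diameter, inner diameter 70 mm, floor 4 mm and rim 14 mm above the desk. The rim is two arcs at its -y and +y sides; between them, at its -x and +x sides, are gaps 38 mm wide for the fingers. Origin: centre of its underside, z up.
- nest_small: smaller of two pale round nests with a dark floor, fixed to the desk, for the small roll: 64 mm in diameter, inner diameter 54 mm, floor 4 mm and rim 12 mm above the desk. The rim is two arcs at its -y and +y sides; between them, at its -x and +x sides, are gaps 34 mm wide for the fingers. Origin: centre of its underside, z up.
- cradle: long pale cradle with a dark floor, fixed to the desk, for the thermometer: inside 153 mm long along its y axis and 32 mm wide along x, floor 4 mm and rim 11 mm above the desk, walls 4 mm thick. The side walls are open for 64 mm in the middle (32 mm either side of the origin), where the fingers go down. The thermometer may lie either way round. Origin: centre of its underside, z up.

How it is judged:
By the outcome, as a careful person would: the job done as asked, in the order asked, and still so for the second after the job is handed in, with the robot touching nothing.
It also fails if it takes over 125 s, if anything falls off the work surface, if the arm or the gripper's body presses on something with over 40 N, if the wrist force passes 120 N, or if a joint passes its speed limit or range.

## Working session

There is one attempt and no reset: what is moved stays moved. The work goes in short steps, Python scripts to look and compute and a shell command to move; the robot and the scene stay as the last step left them, time stands still between calls to the robot, and variables do not carry over. Pictures are saved under pics/ and viewed, at most 15 in all, crops included, and the job is handed in when it is done.

```bash
ls; mkdir -p pics; python3 - <<'E'
from rig import *
import cv2,pickle
o=get_obs();print(o)
d={}
for n in("scene","top"):
    c=capture(n);d[n]=c;cv2.imwrite(f"pics/{n}0.png",c["image"]);print(n,c["camera_matrix"],c["R"],c["t"])
pickle.dump(d,open("c0.pkl","wb"))
E
```

```text
pics
{'time_s': 0.0, 'joint_pos': array([ 1.18449537e+00,  4.94172120e-01,  1.34615654e+00,  2.41226452e-05,
        1.30253670e+00, -9.54892393e-02]), 'dq': array([-0.00065109, -0.00179734,  0.00025606,  0.00152289, -0.00083898,
       -0.00104245]), 'joint_efforts': array([ 2.11918959e-03, -8.82162523e+01, -3.83864379e+01,  1.78737093e-05,
        1.03554415e-02,  1.34685492e-04]), 'eef_pos': array([179.04347211, 598.40394807, 230.69854401]), 'orientation': array([-1.63107826e-04,  1.44897158e-01,  9.89446516e-01, -6.15202866e-04]), 'contact_force': array([-0.25453616, -0.25626231, -0.34470554]), 'wrist_torque': array([ 0.07413827,  0.00443917, -0.00641157]), 'grasp_force': 0.0, 'width': 1.004600862691753}
scene [[450.74491104   0.         283.20742892]
 [  0.         450.74491104 202.38386917]
 [  0.           0.           1.        ]] [[ 0.52762992 -0.84908828 -0.0256079 ]
 [-0.45581482 -0.25755115 -0.8519978 ]
 [ 0.716826    0.46121199 -0.52291871]] [-292.87861839  271.74421524  836.14049906]
top [[513.46882919   0.         273.32300837]
 [  0.         513.46882919 208.97393262]
 [  0.           0.           1.        ]] [[ 0.02696576 -0.99960398 -0.00804578]
 [-0.99579185 -0.02615597 -0.08783204]
 [ 0.08758681  0.01038037 -0.99610281]] [  -2.74839286  562.38213487 1629.25616052]
```

View pics/top0.png

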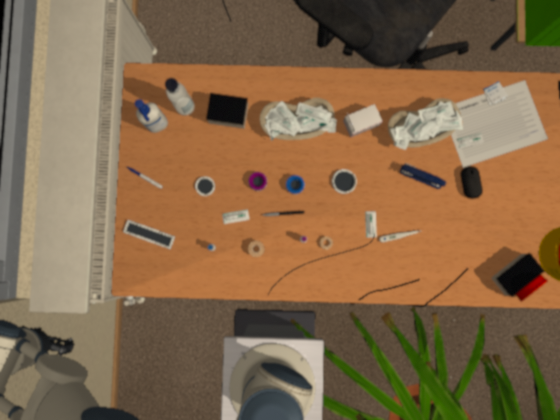

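View pics/scene0.png

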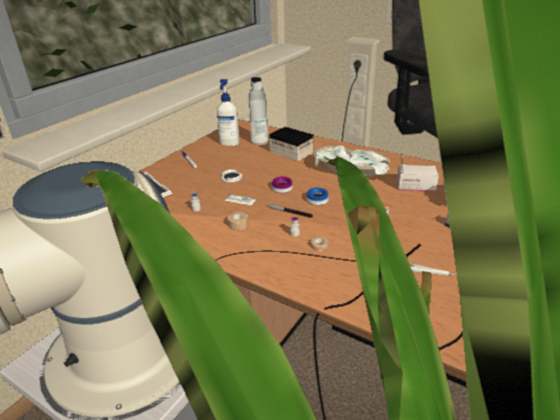

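The top view shows all the objects: blue vial (211,246), wide roll (256,248), purple vial (303,239), small roll (326,242), thermometer (399,236), small nest (205,186), purple cup (258,181), blue cup (295,184), large nest (344,181) and cradle (149,234). The scene view is partly hidden by plants.

```bash
python3 - <<'E'
import cv2,pickle
d=pickle.load(open("c0.pkl","rb"));im=d["top"]["image"]
a=cv2.resize(im[160:270,110:270],None,fx=5,fy=5,interpolation=cv2.INTER_CUBIC)
b=cv2.resize(im[160:270,270:430],None,fx=5,fy=5,interpolation=cv2.INTER_CUBIC)
cv2.imwrite("pics/cl.png",a);cv2.imwrite("pics/cr.png",b)
z=d["top"]["range_z"];print((z>0).mean());
for p in[(211,246),(256,248),(303,239),(326,242),(399,236),(283,213),(236,216),(371,224),(344,181),(258,181),(149,234)]:print(p,z[p[1]-1:p[1]+2,p[0]-1:p[0]+2].ravel().round(0))
E
```

```text
0.9949787414965986
(211, 246) [1625. 1620. 1620. 1630. 1621. 1614. 1622. 1617. 1628.]
(256, 248) [1671. 1671. 1666. 1672. 1667. 1663. 1662. 1669. 1667.]
(303, 239) [1621. 1624. 1629. 1626. 1613. 1626. 1629. 1628. 1625.]
(326, 242) [1666. 1675. 1666. 1670. 1671. 1669. 1671. 1672. 1673.]
(399, 236) [1658. 1657. 1655. 1657. 1662. 1658. 1656. 1662. 1658.]
(283, 213) [1676. 1672. 1665. 1666. 1667. 1670. 1662. 1663. 1669.]
(236, 216) [1665. 1668. 1670. 1666. 1667. 1668. 1669. 1666. 1669.]
(371, 224) [1662. 1660. 1661. 1659. 1659. 1660. 1657. 1664. 1662.]
(344, 181) [1683. 1683. 1675. 1683. 1679. 1688. 1683. 1685. 1674.]
(258, 181) [1685. 1686. 1686. 1684. 1679. 1682. 1677. 1679. 1683.]
(149, 234) [1668. 1676. 1668. 1675. 1672. 1670. 1672. 1674. 1659.]
```

View pics/cl.png

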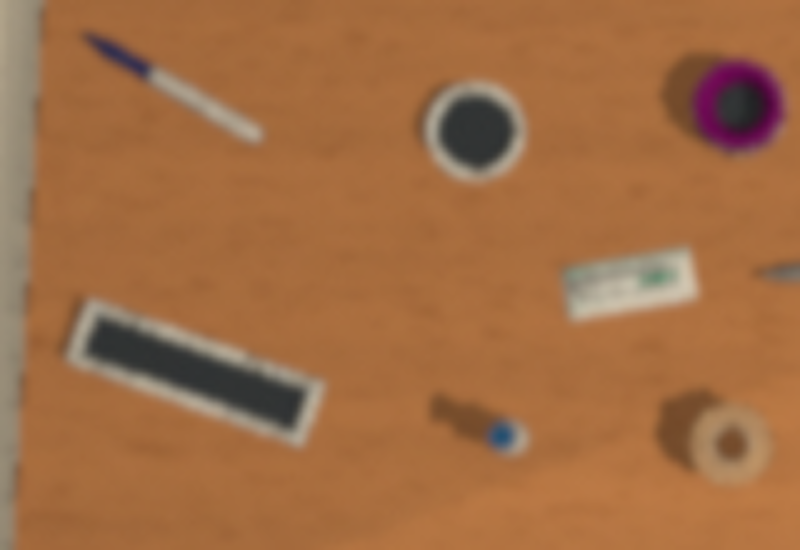

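View pics/cr.png

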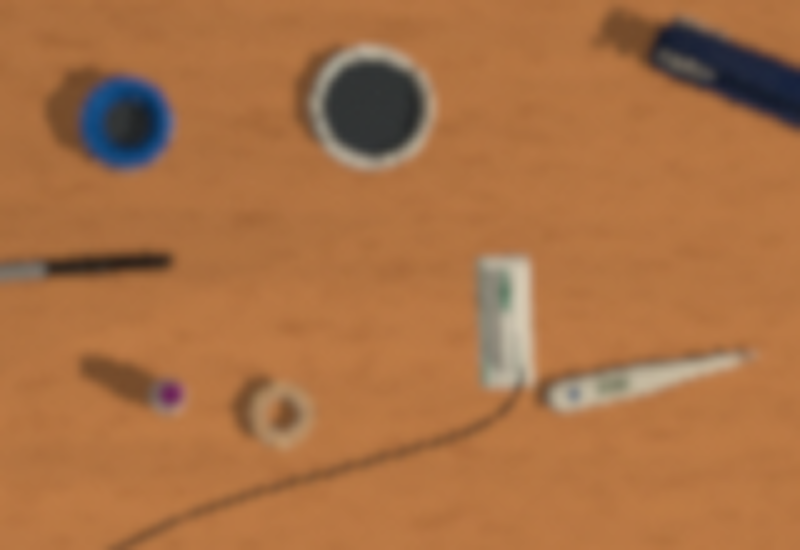

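The crops show, in 5x crop pixels: purple cap (170,394) in the right one, blue cap (502,436) in the left one, and round rims and rolls clearly outlined. The finger gaps in the nests can't be seen.

```bash
cat > h.py <<'E'
import numpy as np,cv2,pickle
from rig import *
def ray(c,uv,z):
    K,R,t=c["camera_matrix"],c["R"],c["t"]
    d=R.T@np.linalg.solve(K,[uv[0],uv[1],1]);C=-R.T@t
    return (C+d*(z-C[2])/d[2])[:2]
def axes():
    o=get_obs();w,x,y,z=o["orientation"]
    from scipy.spatial.transform import Rotation as Q
    return o,Q.from_quat([x,y,z,w])
def go(x,y,z,yaw=None):
    """yaw: world direction (deg) of tool y. prints turn about tool z, then shift in the turned frame (m)"""
    from scipy.spatial.transform import Rotation as Q
    o,R=axes();ty=R.as_matrix()[:,1];cur=np.degrees(np.arctan2(ty[1],ty[0]))
    d=0 if yaw is None else (yaw-cur+90)%180-90
    goal=np.array([np.cos(np.radians(cur+d)),np.sin(np.radians(cur+d)),0])
    zz=np.array([0,0,-1.]);T=np.stack([np.cross(goal,zz),goal,zz],1)
    rv=(R.inv()*Q.from_matrix(T)).as_rotvec()
    print("t",round(o["time_s"],2),"pos",o["eef_pos"].round(1),"yaw",round(cur,1),"j6",o["joint_pos"][5].round(2),"turn",rv.round(4),"shift",(T.T@(np.array([x,y,z])-o["eef_pos"])/1000).round(4))
E
python3 - <<'E'
from h import *
d=pickle.load(open("c0.pkl","rb"));c=d["top"];im=c["image"]
hsv=cv2.cvtColor(cv2.resize(im,None,fx=5,fy=5,interpolation=cv2.INTER_CUBIC),cv2.COLOR_BGR2HSV)
H,S,V=cv2.split(hsv)
L=lambda x,y:(x+550,y+800)
Rr=lambda x,y:(x+1350,y+800)
hand=dict(vp=(Rr(170,394),49,14),vb=(L(502,436),49,14),rw=(L(732,444),25,60),rs=(Rr(281,413),12,50),th=(Rr(650,376),8,125),cp=(L(738,106),24,65),cb=(Rr(126,122),24,65),nl=(Rr(372,107),14,80),ns=(L(475,131),12,70),cr=(L(195,371),11,150))
px=lambda p:((p[0]+.5)/5-.5,(p[1]+.5)/5-.5)
for n,(p,z,w) in hand.items():
    x,y=p;print(n,"S",S[y,x],"H",H[y,x],"hand",ray(c,px(p),z).round(1),end=" ")
    sub=(slice(y-w,y+w),slice(x-w,x+w));h,s,v=H[sub],S[sub],V[sub]
    if n in("vp","vb","cp","cb"):m=(h>95)&(h<175)&(s>100)
    elif n in("rw","rs"):m=(s<135)&(v>130)
    else:m=(s<90)
    m=cv2.morphologyEx(m.astype(np.uint8),cv2.MORPH_OPEN,np.ones((5,5)))
    cs=cv2.findContours(m,cv2.RETR_EXTERNAL,cv2.CHAIN_APPROX_NONE)[0]
    if not cs: print();continue
    k=max(cs,key=cv2.contourArea);o=np.array([x-w,y-w])
    if n in("th","cr"):
        b=cv2.boxPoints(cv2.minAreaRect(k))+o;P=np.array([ray(c,px(q),z) for q in b]);print("rect",P.mean(0).round(1),P.round(0).tolist())
    else:
        (e,sz,a)=cv2.fitEllipse(k);M=cv2.moments(k);print("ell",ray(c,px(e+o),z).round(1),"size",np.round(np.array(sz)/5*3.2,1))
g=d["scene"]["image"];print(-c["R"].T@c["t"])
a=cv2.resize(g[155:225,170:270],None,fx=4,fy=4,interpolation=cv2.INTER_CUBIC)
b=cv2.resize(g[170:240,300:400],None,fx=4,fy=4,interpolation=cv2.INTER_CUBIC)
cv2.imwrite("pics/s1.png",np.hstack([a,b]))
go(300,0,200)
E
```

```text
vp S 172 H 159 hand [469.4 -86.1] ell [470.  -86.7] size [11.7 12.1]
vb S 172 H 103 hand [435.1 208.5] ell [435.3 209.1] size [8.9 9.5]
rw S 159 H 13 hand [434.2  64.2] ell [434.3  65.7] size [49.9 52.3]
rs S 163 H 13 hand [ 460.3 -159.7] ell [ 459.2 -159.4] size [41.  41.9]
th S 49 H 19 hand [ 490.7 -398. ] rect [ 488.4 -393.4] [[484.0, -329.0], [512.0, -453.0], [493.0, -457.0], [465.0, -334.0]]
cp S 20 H 98 hand [652.5  66.9] ell [652.8  67.1] size [56.8 58.2]
cb S 16 H 100 hand [645.2 -55.1] ell [645.  -54.2] size [53.3 54.2]
nl S 10 H 90 hand [ 660.6 -215.1] ell [ 660.6 -214. ] size [77.3 79.5]
ns S 15 H 90 hand [633.4 238.5] ell [633.7 238.9] size [61.8 64.6]
cr S 19 H 98 hand [472.1 414.2] rect [471.8 414.8] [[476.0, 501.0], [520.0, 488.0], [468.0, 328.0], [424.0, 342.0]]
[ 417.38831029   -4.94994616 1672.27968723]
t 0.1 pos [179.1 598.5 230.8] yaw 73.3 j6 -0.1 turn [-0.0011 -0.0001 -0.    ] shift [-0.2874 -0.5387  0.0308]
```

View pics/s1.png

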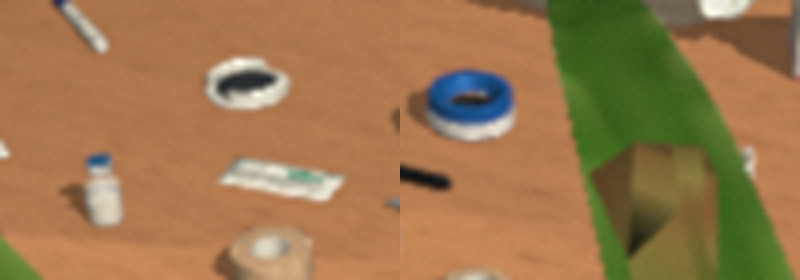

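The scene crop shows the blue vial standing, at about (100,190). The small nest's rim looks low at its left (213,90) and right (283,72) ends. The large nest is hidden by a leaf. I'll measure rim heights by angle from averaged depth.

```bash
python3 - <<'E'
from h import *
cs=[capture("top") for _ in range(16)];c=cs[0]
z=np.mean([k["range_z"] for k in cs],0);im=np.mean([k["image"].astype(float) for k in cs],0)
pickle.dump(dict(c,range_z=z,image=im),open("avg.pkl","wb"))
v,u=np.mgrid[:420,:560];X=np.stack([u,v,np.ones_like(u)],-1)@np.linalg.inv(c["camera_matrix"]).T*z[...,None]
W=(X-c["t"])@c["R"]
for n,p,r0,r1 in(("nl",(660.5,-214.5),34,41),("ns",(633.6,238.7),26,33)):
    D=W[...,:2]-p;r=np.hypot(*D.transpose(2,0,1));a=np.degrees(np.arctan2(D[...,1],D[...,0]))
    m=(r>r0)&(r<r1);print(n,"floor",np.median(W[...,2][r<18]).round(1),"desk",np.median(W[...,2][(r>48)&(r<60)]).round(1))
    for k in range(0,180,15):
        f=lambda q:m&(abs((a-q+180)%360-180)<15)
        print(k,[(W[...,2][f(q)].mean().round(1),im.mean(-1)[f(q)].mean().round(0),f(q).sum()) for q in(k,k-180)])
go(470,-86.5,110,0)
E
```

```text
nl floor 3.4 desk -0.4
0 [(np.float64(22.8), np.float64(141.0), np.int64(17)), (np.float64(0.9), np.float64(141.0), np.int64(14))]
15 [(np.float64(14.4), np.float64(144.0), np.int64(14)), (np.float64(10.6), np.float64(139.0), np.int64(15))]
30 [(np.float64(17.2), np.float64(140.0), np.int64(12)), (np.float64(12.7), np.float64(141.0), np.int64(15))]
45 [(np.float64(15.0), np.float64(136.0), np.int64(15)), (np.float64(7.3), np.float64(143.0), np.int64(12))]
60 [(np.float64(7.9), np.float64(129.0), np.int64(14)), (np.float64(7.4), np.float64(140.0), np.int64(11))]
75 [(np.float64(6.9), np.float64(121.0), np.int64(14)), (np.float64(7.8), np.float64(127.0), np.int64(13))]
90 [(np.float64(4.9), np.float64(114.0), np.int64(16)), (np.float64(9.1), np.float64(124.0), np.int64(16))]
105 [(np.float64(15.6), np.float64(104.0), np.int64(18)), (np.float64(14.9), np.float64(122.0), np.int64(15))]
120 [(np.float64(30.5), np.float64(107.0), np.int64(19)), (np.float64(13.9), np.float64(119.0), np.int64(14))]
135 [(np.float64(22.3), np.float64(124.0), np.int64(15)), (np.float64(5.4), np.float64(123.0),
[... 964 characters left out ...]
p.float64(7.1), np.float64(139.0), np.int64(13))]
105 [(np.float64(6.1), np.float64(142.0), np.int64(9)), (np.float64(7.2), np.float64(138.0), np.int64(11))]
120 [(np.float64(3.0), np.float64(144.0), np.int64(11)), (np.float64(25.6), np.float64(140.0), np.int64(10))]
135 [(np.float64(9.7), np.float64(145.0), np.int64(12)), (np.float64(23.4), np.float64(144.0), np.int64(10))]
150 [(np.float64(17.3), np.float64(144.0), np.int64(13)), (np.float64(2.8), np.float64(152.0), np.int64(10))]
165 [(np.float64(11.2), np.float64(143.0), np.int64(11)), (np.float64(3.1), np.float64(149.0), np.int64(9))]
t 0.9 pos [179.2 598.8 231.3] yaw 73.3 j6 -0.1 turn [ 0.   -0.    1.28] shift [-0.6853  0.2908  0.1213]
```

```bash
python3 -m handwheel '[[0,0,0,0,0,0.142],[0,0,0,0,0,0.142],[0,0,0,0,0,0.142],[0,0,0,0,0,0.142],[0,0,0,0,0,0.142],[0,0,0,0,0,0.142],[0,0,0,0,0,0.142],[0,0,0,0,0,0.142],[0,0,0,0,0,0.144]]' 1 40
python3 -m handwheel '[[-0.038,0.016,0,0,0,0],[-0.038,0.016,0,0,0,0],[-0.038,0.016,0,0,0,0],[-0.038,0.016,0,0,0,0],[-0.038,0.016,0,0,0,0],[-0.038,0.016,0,0,0,0],[-0.038,0.016,0,0,0,0],[-0.038,0.016,0,0,0,0],[-0.038,0.016,0,0,0,0]]'
python3 -m handwheel '[[-0.038,0.016,0,0,0,0],[-0.038,0.016,0,0,0,0],[-0.038,0.016,0,0,0,0],[-0.038,0.016,0,0,0,0],[-0.038,0.016,0.02,0,0,0],[-0.038,0.016,0.03,0,0,0],[-0.038,0.016,0.03,0,0,0],[-0.038,0.016,0.03,0,0,0],[0,0,0,0,0,0],[0,0,0,0,0,0]]'
python3 -c "
from h import *
go(470,-86.5,26,0)"
```

```text
time_s: 1.8
eef_pos: [179.2, 598.8, 231.3]
orientation: [-0.0, 0.709, 0.705, -0.0]
contact_force: [-0.6, -0.0, -1.0]
width: 1.0
grasp_force: 0.0
time_s: 2.7
eef_pos: [323.6, 255.3, 231.5]
orientation: [0.0, 0.707, 0.707, 0.0]
contact_force: [0.9, 0.1, 0.8]
width: 1.004
grasp_force: 0.0
time_s: 3.7
eef_pos: [450.0, -45.6, 122.4]
orientation: [-0.001, 0.708, 0.706, -0.0]
contact_force: [-0.4, 0.4, 0.0]
width: 0.996
grasp_force: 0.0
t 3.7 pos [450.  -45.6 122.4] yaw -0.1 j6 -0.23 turn [-0.0016 -0.0004 -0.002 ] shift [-0.0409  0.02    0.0964]
```

```bash
python3 -m handwheel '[[-0.021,0.01,0,0,0,0],[-0.02,0.01,0,0,0,0],[0,0,0.02,0,0,0],[0,0,0.02,0,0,0],[0,0,0.02,0,0,0],[0,0,0.02,0,0,0],[0,0,0.016,0,0,0],[0,0,0,0,0,0],[0,0,0,0,0,0]]'
python3 -m handwheel '[[0,0,0,0,0,0],[0,0,0,0,0,0],[0,0,0,0,0,0],[0,0,0,0,0,0],[0,0,0,0,0,0],[0,0,0,0,0,0],[0,0,0,0,0,0],[0,0,0,0,0,0],[0,0,0,0,0,0],[0,0,0,0,0,0]]' 0 25
python3 - <<'E'
from h import *
for n in("scene","top"):
    c=capture(n)
    cv2.imwrite(f"pics/g1{n}.png",cv2.resize(c["image"][180:270,240:360] if n=="scene" else c["image"][190:280,260:380],None,fx=5,fy=5,interpolation=cv2.INTER_CUBIC))
go(470,-86.5,26,0)
E
```

```text
time_s: 4.6
eef_pos: [470.4, -85.3, 27.9]
orientation: [0.0, 0.707, 0.707, 0.0]
contact_force: [-1.0, 0.1, 0.3]
width: 1.004
grasp_force: 0.0
time_s: 5.6
eef_pos: [470.4, -86.1, 27.3]
orientation: [0.0, 0.707, 0.707, 0.0]
contact_force: [-0.7, 0.2, 7.5]
width: 0.259
grasp_force: 26.0
t 5.7 pos [470.4 -86.1  27.3] yaw -0.0 j6 -0.31 turn [ 0.0004  0.0001 -0.0001] shift [-0.0004 -0.0004  0.0013]
```

View pics/g1scene.png

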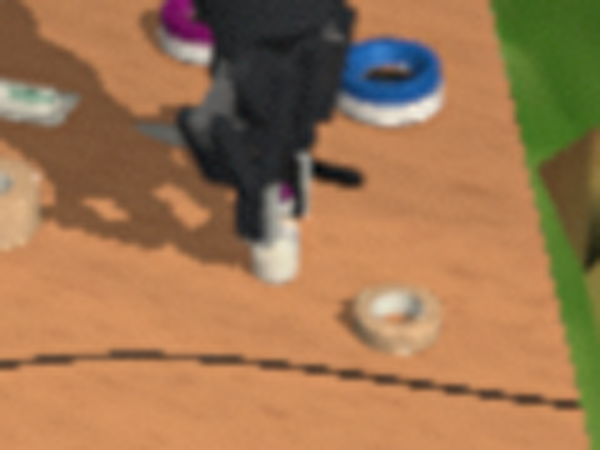

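The purple vial, at (275,230), is upright between the pads. Next I lift it and carry it to the purple cup.

```bash
python3 -m handwheel '[[0,0,-0.01,0,0,0],[0,0,-0.025,0,0,0],[0,0,-0.03,0,0,0],[0,0,-0.025,0,0,0],[0.01,0.012,0,0,0,0],[0.02,0.024,0,0,0,0],[0.025,0.03,0,0,0,0],[0.025,0.03,0,0,0,0],[0.025,0.03,0,0,0,0],[0.025,0.03,0,0,0,0]]'
python3 -m handwheel '[[0.013,0.015,0,0,0,0],[0.01,0.011,0,0,0,0],[0,0,0,0,0,0],[0,0,0,0,0,0]]'
python3 - <<'E'
from h import *
go(652.7,67,33,0)
c=capture("scene");cv2.imwrite("pics/p1.png",cv2.resize(c["image"][130:230,220:360],None,fx=5,fy=5,interpolation=cv2.INTER_CUBIC))
E
```

```text
time_s: 6.7
eef_pos: [627.3, 45.8, 116.7]
orientation: [-0.0, 0.707, 0.707, -0.0]
contact_force: [-0.1, -0.6, -0.3]
width: 0.257
grasp_force: 25.4
time_s: 7.1
eef_pos: [651.8, 67.3, 116.5]
orientation: [-0.0, 0.707, 0.707, -0.0]
contact_force: [-0.6, 0.3, -0.7]
width: 0.256
grasp_force: 25.4
t 7.1 pos [651.8  67.3 116.5] yaw 0.0 j6 0.01 turn [-0.0011  0.0001  0.0005] shift [-0.0003  0.0009  0.0835]
```

View pics/p1.png

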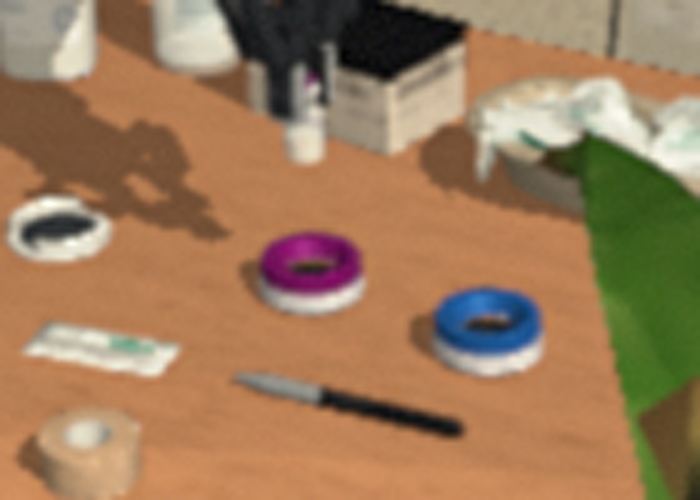

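The vial hangs upright at (305,140), straight above the purple cup (311,268). I lower it and release.

```bash
python3 -m handwheel '[[0,0.001,0.02,0,0,0],[0,0,0.02,0,0,0],[0,0,0.015,0,0,0],[0,0,0.01,0,0,0],[0,0,0.008,0,0,0],[0,0,0.005,0,0,0],[0,0,0.003,0,0,0],[0,0,0.002,0,0,0],[0,0,0,0,0,0],[0,0,0,0,0,0]]'
```

```text
time_s: 8.15
eef_pos: [653.5, 67.0, 34.4]
orientation: [0.0, 0.707, 0.707, 0.0]
contact_force: [-0.7, -0.4, 0.4]
width: 0.256
grasp_force: 25.4
```

```bash
python3 -m handwheel '[[0,0,0.001,0,0,0],[0,0,0.0005,0,0,0],[0,0,0,0,0,0]]'
python3 -m handwheel '[[0,0,0,0,0,0],[0,0,0,0,0,0],[0,0,0,0,0,0],[0,0,0,0,0,0],[0,0,0,0,0,0],[0,0,0,0,0,0]]' 0.6
python3 -m handwheel '[[0,0,-0.01,0,0,0],[0,0,-0.02,0,0,0],[0,0,-0.03,0,0,0],[0,0,-0.03,0,0,0],[0,0,0,0,0,0],[0,0,0,0,0,0]]'
python3 -c "
from h import *
go(435.2,209,26,25)"
```

```text
time_s: 8.45
eef_pos: [653.2, 67.0, 32.5]
orientation: [-0.0, 0.707, 0.707, -0.0]
contact_force: [-0.3, 0.9, -0.9]
width: 0.253
grasp_force: 25.4
time_s: 9.05
eef_pos: [653.3, 67.0, 32.5]
orientation: [0.0, 0.707, 0.707, -0.0]
contact_force: [0.1, -0.3, -0.4]
width: 0.601
grasp_force: 0.0
time_s: 9.65
eef_pos: [653.7, 67.0, 123.7]
orientation: [0.001, 0.707, 0.707, 0.001]
contact_force: [-0.2, -0.4, -0.8]
width: 0.601
grasp_force: 0.0
t 9.65 pos [653.7  67.  123.7] yaw 0.0 j6 0.01 turn [ 1.800e-03  4.000e-04 -4.363e-01] shift [ 0.221  -0.138   0.0977]
```

```bash
python3 -m handwheel '[[0.016,-0.025,0,0,0,0],[0.025,-0.038,0,0,0,0],[0.025,-0.038,0,0,0,0],[0.025,-0.038,0,0,0,0],[0.025,-0.038,0,0,0,0],[0.016,-0.025,0,0,0,0],[0.01,-0.016,0,0,0,0],[0,0,0,0,0,0],[0,0,0,0,0,0]]' 0.9
python3 - <<'E'
from h import *
go(435.2,209,26,0)
c=capture("scene");cv2.imwrite("pics/p2.png",cv2.resize(c["image"][140:240,170:310],None,fx=5,fy=5,interpolation=cv2.INTER_CUBIC))
E
```

```text
time_s: 10.55
eef_pos: [435.8, 209.0, 122.4]
orientation: [0.0, 0.707, 0.707, 0.0]
contact_force: [0.2, 0.0, -0.3]
width: 0.898
grasp_force: 0.0
t 10.55 pos [435.8 209.  122.4] yaw 0.0 j6 0.32 turn [0.0002 0.0001 0.0005] shift [ 0.     -0.0006  0.0964]
```

View pics/p2.png

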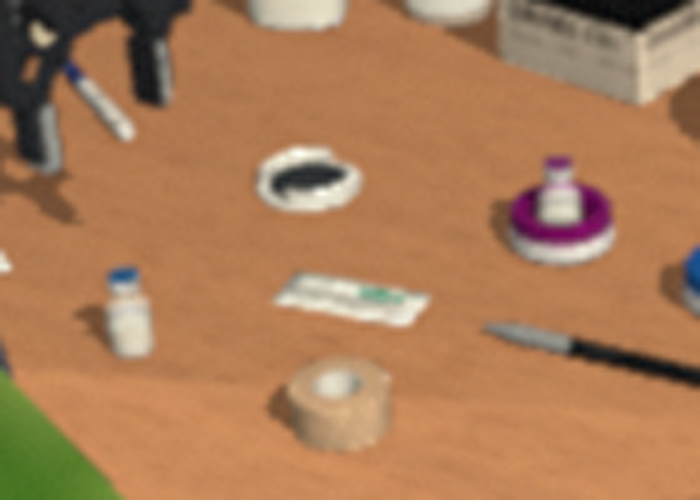

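The purple vial stands upright in its cup at (560,205). The blue vial is at (127,315), below the open gripper.

```bash
python3 -m handwheel '[[0,0,0.02,0,0,0],[0,0,0.025,0,0,0],[0,0,0.025,0,0,0],[0,0,0.016,0,0,0],[0,0,0.01,0,0,0],[0,0,0,0,0,0],[0,0,0,0,0,0]]'
python3 -m handwheel '[[0,0,0,0,0,0],[0,0,0,0,0,0],[0,0,0,0,0,0],[0,0,0,0,0,0],[0,0,0,0,0,0],[0,0,0,0,0,0],[0,0,0,0,0,0],[0,0,0,0,0,0],[0,0,0,0,0,0],[0,0,0,0,0,0]]' 0 25
python3 -m handwheel '[[0,0,-0.01,0,0,0],[0,0,-0.025,0,0,0],[0,0,-0.03,0,0,0],[0,0,-0.025,0,0,0],[-0.012,0.01,0,0,0,0],[-0.025,0.02,0,0,0,0],[-0.038,0.03,0,0,0,0],[-0.038,0.03,0,0,0,0],[-0.038,0.03,0,0,0,0],[-0.038,0.03,0,0,0,0]]'
python3 -m handwheel '[[-0.038,0.03,0,0,0,0],[-0.025,0.02,0,0,0,0],[-0.011,0.01,0,0,0,0],[0,0,0,0,0,0],[0,0,0,0,0,0]]'
python3 - <<'E'
from h import *
go(645,-54.6,33,0)
E
```

```text
time_s: 11.3
eef_pos: [435.9, 208.8, 26.8]
orientation: [0.0, 0.707, 0.707, 0.0]
contact_force: [0.4, -0.2, 0.8]
width: 0.9
grasp_force: 0.0
time_s: 12.3
eef_pos: [435.5, 209.1, 27.0]
orientation: [0.0, 0.707, 0.707, 0.0]
contact_force: [-1.3, -0.7, 7.6]
width: 0.254
grasp_force: 24.5
time_s: 13.3
eef_pos: [586.1, 18.2, 117.4]
orientation: [0.0, 0.707, 0.707, 0.0]
contact_force: [0.8, 1.5, 0.6]
width: 0.256
grasp_force: 24.6
time_s: 13.8
eef_pos: [644.4, -53.2, 116.6]
orientation: [-0.0, 0.707, 0.707, -0.0]
contact_force: [-0.3, -0.0, 0.0]
width: 0.26
grasp_force: 24.6
t 13.8 pos [644.4 -53.2 116.6] yaw 0.0 j6 -0.18 turn [-0.001  -0.0004  0.0002] shift [-0.0014  0.0006  0.0836]
```

```bash
python3 -m handwheel '[[-0.001,0,0.02,0,0,0],[0,0,0.02,0,0,0],[0,0,0.015,0,0,0],[0,0,0.01,0,0,0],[0,0,0.008,0,0,0],[0,0,0.005,0,0,0],[0,0,0.004,0,0,0],[0,0,0.002,0,0,0],[0,0,0,0,0,0],[0,0,0,0,0,0]]'
python3 -m handwheel '[[0,0,0.0005,0,0,0],[0,0,0,0,0,0],[0,0,0,0,0,0]]'
python3 -m handwheel '[[0,0,0,0,0,0],[0,0,0,0,0,0],[0,0,0,0,0,0],[0,0,0,0,0,0],[0,0,0,0,0,0],[0,0,0,0,0,0]]' 0.6
python3 -m handwheel '[[0,0,-0.01,0,0,0],[0,0,-0.02,0,0,0],[0,0,-0.03,0,0,0],[0,0,-0.03,0,0,0],[0,0,0,0,0,0],[0,0,0,0,0,0]]'
python3 -c "
from h import *
go(434.3,65,26,0)"
```

```text
time_s: 14.8
eef_pos: [645.4, -55.1, 32.8]
orientation: [0.0, 0.707, 0.707, 0.0]
contact_force: [-0.1, -1.1, -0.5]
width: 0.257
grasp_force: 24.6
time_s: 15.1
eef_pos: [645.3, -55.0, 32.1]
orientation: [0.0, 0.707, 0.707, 0.0]
contact_force: [-0.1, -0.5, -0.1]
width: 0.257
grasp_force: 24.6
time_s: 15.7
eef_pos: [645.3, -55.0, 32.0]
orientation: [-0.0, 0.707, 0.707, -0.0]
contact_force: [-0.6, 0.1, 0.0]
width: 0.601
grasp_force: 0.0
time_s: 16.3
eef_pos: [645.6, -55.1, 123.2]
orientation: [0.001, 0.707, 0.707, 0.0]
contact_force: [-0.9, -0.2, -0.3]
width: 0.599
grasp_force: 0.0
t 16.3 pos [645.6 -55.1 123.2] yaw 0.0 j6 -0.18 turn [ 0.0017  0.0003 -0.    ] shift [ 0.1201 -0.2113  0.0972]
```

```bash
python3 -m handwheel '[[0.012,-0.021,0,0,0,0],[0.02,-0.035,0,0,0,0],[0.022,-0.039,0,0,0,0],[0.022,-0.039,0,0,0,0],[0.022,-0.039,0,0,0,0],[0.014,-0.025,0,0,0,0],[0.008,-0.013,0,0,0,0],[0,0,0,0,0,0],[0,0,0,0,0,0]]' 1
python3 -m handwheel '[[0,0,0.02,0,0,0],[0,0,0.025,0,0,0],[0,0,0.025,0,0,0],[0,0,0.02,0,0,0],[0,0,0.015,0,0,0],[0,0,0.007,0,0,0],[0,0,0,0,0,0],[0,0,0,0,0,0]]'
python3 -m handwheel '[[0,0,0,0,0,0],[0,0,0,0,0,0],[0,0,0,0,0,0],[0,0,0,0,0,0],[0,0,0,0,0,0],[0,0,0,0,0,0],[0,0,0,0,0,0],[0,0,0,0,0,0]]' 0 30
python3 - <<'E'
from h import *
go(660.6,-214.4,110,0)
c=capture("scene");cv2.imwrite("pics/p3.png",cv2.resize(c["image"][140:250,180:340],None,fx=5,fy=5,interpolation=cv2.INTER_CUBIC))
E
```

```text
time_s: 17.2
eef_pos: [435.4, 64.8, 122.0]
orientation: [0.0, 0.707, 0.707, 0.0]
contact_force: [1.0, -0.3, 0.2]
width: 1.005
grasp_force: 0.0
time_s: 18.0
eef_pos: [434.9, 64.8, 10.3]
orientation: [0.0, 0.707, 0.707, 0.0]
contact_force: [0.3, -0.4, -1.1]
width: 0.996
grasp_force: 0.0
time_s: 18.8
eef_pos: [434.6, 65.0, 10.7]
orientation: [0.0, 0.707, 0.707, 0.0]
contact_force: [-1.4, -0.9, 13.1]
width: 0.584
grasp_force: 28.8
t 18.8 pos [434.6  65.   10.7] yaw 0.0 j6 0.01 turn [0.0013 0.     0.0002] shift [-0.2794  0.226  -0.0993]
```

View pics/p3.png

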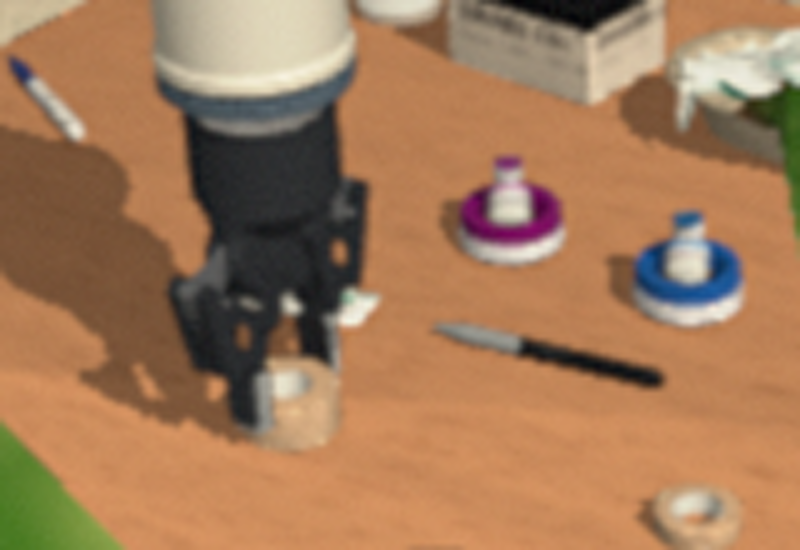

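Both vials stand seated at (510,205) and (690,262). The wide roll, at (295,400), is held across its outside.

```bash
python3 -m handwheel '[[0,0,-0.01,0,0,0],[0,0,-0.025,0,0,0],[0,0,-0.03,0,0,0],[0,0,-0.03,0,0,0],[-0.012,0.01,0,0,0,0],[-0.026,0.021,0,0,0,0],[-0.037,0.03,0,0,0,0],[-0.037,0.03,0,0,0,0],[-0.037,0.03,0,0,0,0],[-0.037,0.03,0,0,0,0]]'
python3 -m handwheel '[[-0.037,0.03,0,0,0,0],[-0.032,0.026,0,0,0,0],[-0.016,0.012,0,0,0,0],[-0.008,0.007,0,0,0,0],[0,0,0,0,0,0],[0,0,0,0,0,0]]'
python3 - <<'E'
from h import *
go(660.6,-214.4,15,0)
c=capture("top");cv2.imwrite("pics/p4.png",cv2.resize(c["image"][140:260,270:430],None,fx=5,fy=5,interpolation=cv2.INTER_CUBIC))
E
```

```text
time_s: 19.85
eef_pos: [586.1, -123.1, 105.1]
orientation: [-0.0, 0.707, 0.707, -0.0]
contact_force: [0.1, 1.2, -1.3]
width: 0.581
grasp_force: 31.9
time_s: 20.45
eef_pos: [659.4, -213.1, 104.8]
orientation: [-0.001, 0.707, 0.707, -0.0]
contact_force: [-0.3, 0.3, -1.1]
width: 0.583
grasp_force: 31.9
t 20.45 pos [ 659.4 -213.1  104.8] yaw 0.0 j6 -0.4 turn [-0.0011 -0.0006  0.0004] shift [-0.0013  0.0012  0.0898]
```

View pics/p4.png

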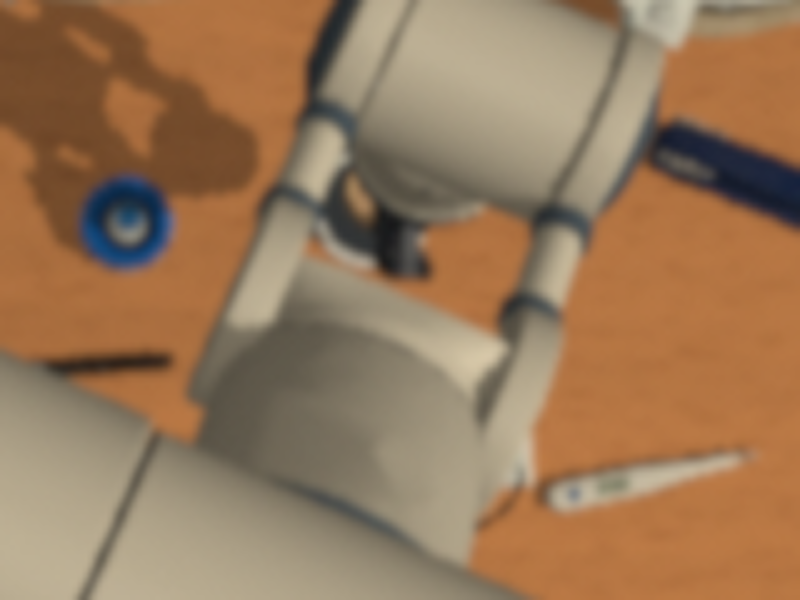

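The arm hides the nest here. The blue vial sits in its cup at (125,222). I lower the roll by the measured positions.

```bash
python3 -m handwheel '[[-0.001,0.001,0.02,0,0,0],[0,0,0.02,0,0,0],[0,0,0.02,0,0,0],[0,0,0.012,0,0,0],[0,0,0.007,0,0,0],[0,0,0.005,0,0,0],[0,0,0.003,0,0,0],[0,0,0.002,0,0,0],[0,0,0,0,0,0],[0,0,0,0,0,0]]'
python3 -c "
from h import *
go(660.6,-214.4,15,0)"
```

```text
time_s: 21.5
eef_pos: [661.5, -215.1, 16.4]
orientation: [0.0, 0.707, 0.707, 0.0]
contact_force: [0.7, -0.8, 0.3]
width: 0.584
grasp_force: 31.9
t 21.5 pos [ 661.5 -215.1   16.4] yaw -0.0 j6 -0.4 turn [ 0.0005  0.0002 -0.    ] shift [ 0.0007 -0.0009  0.0014]
```

```bash
python3 -m handwheel '[[0,0,0.001,0,0,0],[0,0,0,0,0,0],[0,0,0,0,0,0]]'
python3 -m handwheel '[[0,0,0,0,0,0],[0,0,0,0,0,0],[0,0,0,0,0,0],[0,0,0,0,0,0],[0,0,0,0,0,0],[0,0,0,0,0,0]]' 0.85
python3 -m handwheel '[[0,0,-0.01,0,0,0],[0,0,-0.02,0,0,0],[0,0,-0.03,0,0,0],[0,0,-0.03,0,0,0],[0,0,0,0,0,0],[0,0,0,0,0,0]]'
python3 -c "
from h import *
go(459.7,-159.5,110,0)"
```

```text
time_s: 21.8
eef_pos: [661.3, -215.0, 15.1]
orientation: [0.0, 0.707, 0.707, -0.0]
contact_force: [-0.3, 0.8, -0.3]
width: 0.586
grasp_force: 31.9
time_s: 22.4
eef_pos: [661.2, -215.0, 15.0]
orientation: [-0.0, 0.707, 0.707, -0.0]
contact_force: [-0.2, 0.5, 0.8]
width: 0.852
grasp_force: 0.0
time_s: 23.0
eef_pos: [661.6, -215.2, 106.3]
orientation: [0.001, 0.707, 0.707, 0.0]
contact_force: [-0.8, 0.7, -0.4]
width: 0.851
grasp_force: 0.0
t 23.0 pos [ 661.6 -215.2  106.3] yaw 0.0 j6 -0.4 turn [0.0017 0.0007 0.    ] shift [ 0.0557 -0.2019 -0.0037]
```

```bash
python3 -m handwheel '[[0.006,-0.02,0,0,0,0],[0.01,-0.036,0,0,0,0],[0.012,-0.044,0,0,0,0],[0.012,-0.044,0,0,0,0],[0.008,-0.03,0,0,0,0],[0.005,-0.018,0,0,0,0],[0.003,-0.01,0,0,0,0],[0,0,0,0,0,0],[0,0,0,0,0,0]]' 1
python3 - <<'E'
from h import *
go(459.7,-159.5,4,0)
cs=[capture("scene") for _ in range(8)];s=np.mean([c["image"].astype(float) for c in cs],0).astype(np.uint8)
t=capture("top")["image"]
cub=lambda a,f:cv2.resize(a,None,fx=f,fy=f,interpolation=cv2.INTER_CUBIC)
a=cub(s[163:191,212:252],10);b=cub(t[165:200,320:370],8)
cv2.imwrite("pics/p5.png",np.hstack([a,b]))
E
```

```text
time_s: 23.9
eef_pos: [460.2, -159.4, 104.9]
orientation: [0.0, 0.707, 0.707, 0.0]
contact_force: [1.1, -0.1, 0.7]
width: 1.0
grasp_force: 0.0
t 23.9 pos [ 460.2 -159.4  104.9] yaw -0.0 j6 -0.46 turn [ 0.0006  0.0002 -0.0001] shift [-1.000e-04 -5.000e-04  1.009e-01]
```

View pics/p5.png

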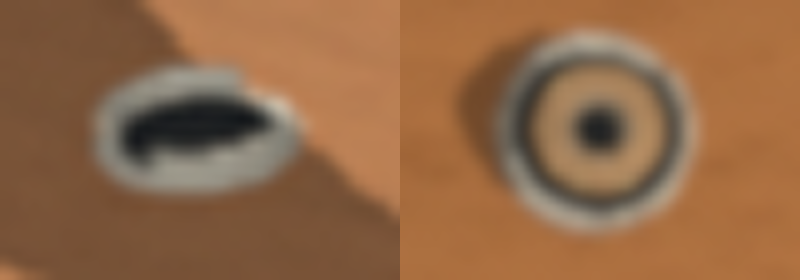

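The wide roll sits flat and centred in the large nest (597,130). The small nest's gaps lie at lower left (135,150) and upper right (272,100), so its x axis points about -30° in world yaw. The cable runs close to the small roll, so I'll grasp along the cable's direction (yaw -74°).

```bash
python3 -m handwheel '[[0,0,0,0,0,0.143],[0,0,0,0,0,0.143],[0,0,0,0,0,0.143],[0,0,0,0,0,0.143],[0,0,0,0,0,0.143],[0,0,0,0,0,0.143],[0,0,0,0,0,0.143],[0,0,0,0,0,0.143],[0,0,0,0,0,0.143]]'
python3 -m handwheel '[[0,0,0.02,0,0,0],[0,0,0.025,0,0,0],[0,0,0.025,0,0,0],[0,0,0.015,0,0,0],[0,0,0.01,0,0,0],[0,0,0.005,0,0,0],[0,0,0,0,0,0],[0,0,0,0,0,0]]'
python3 -c "
from h import *
go(459.7,-159.5,4,-74)"
```

```text
time_s: 25.25
eef_pos: [459.3, -159.1, 105.0]
orientation: [0.0, 0.99, 0.139, 0.0]
contact_force: [0.5, -0.4, 0.0]
width: 1.002
grasp_force: 0.0
time_s: 26.05
eef_pos: [459.6, -159.2, 5.6]
orientation: [0.0, 0.99, 0.141, 0.0]
contact_force: [-0.1, -0.0, -0.1]
width: 0.997
grasp_force: 0.0
t 26.05 pos [ 459.6 -159.2    5.6] yaw -73.7 j6 0.83 turn [ 0.0005 -0.0006  0.0045] shift [0.     0.0003 0.0016]
```

```bash
python3 -m handwheel '[[0,0,0.001,0,0,0],[0,0,0,0,0,0],[0,0,0,0,0,0],[0,0,0,0,0,0],[0,0,0,0,0,0],[0,0,0,0,0,0],[0,0,0,0,0,0],[0,0,0,0,0,0],[0,0,0,0,0,0]]' 0 30
python3 -m handwheel '[[0,0,-0.01,0,0,0],[0,0,-0.02,0,0,0],[0,0,-0.03,0,0,0],[0,0,-0.04,0,0,0],[0,0,0,0,0,-0.128],[0,0,0,0,0,-0.128],[0,0,0,0,0,-0.128],[0,0,0,0,0,-0.128],[0,0,0,0,0,-0.128],[0,0,0,0,0,-0.128]]'
python3 -c "
from h import *
go(633.6,238.7,104,-30)"
```

```text
time_s: 26.95
eef_pos: [459.4, -159.0, 4.5]
orientation: [0.0, 0.99, 0.141, 0.0]
contact_force: [-1.4, 1.1, 9.5]
width: 0.464
grasp_force: 28.9
time_s: 27.95
eef_pos: [459.2, -159.0, 104.7]
orientation: [0.0, 0.864, 0.504, 0.0]
contact_force: [-0.5, -0.5, -0.6]
width: 0.461
grasp_force: 30.4
t 27.95 pos [ 459.2 -159.   104.7] yaw -29.4 j6 0.06 turn [0.0003 0.     0.0099] shift [ 0.4316 -0.0478  0.0007]
```

```bash
python3 -m handwheel '[[0.012,-0.0013,0,0,0,0.01],[0.024,-0.0027,0,0,0,0],[0.036,-0.004,0,0,0,0],[0.036,-0.004,0,0,0,0],[0.036,-0.004,0,0,0,0],[0.036,-0.004,0,0,0,0],[0.036,-0.004,0,0,0,0],[0.036,-0.004,0,0,0,0],[0.036,-0.004,0,0,0,0],[0.036,-0.004,0,0,0,0]]'
python3 -m handwheel '[[0.036,-0.004,0,0,0,0],[0.036,-0.004,0,0,0,0],[0.024,-0.0027,0,0,0,0],[0.012,-0.0013,0,0,0,0],[0,0,0,0,0,0],[0,0,0,0,0,0]]'
python3 - <<'E'
from h import *
go(633.6,238.7,9,-30)
c=capture("scene");cv2.imwrite("pics/p6.png",cv2.resize(c["image"][130:230,190:330],None,fx=5,fy=5,interpolation=cv2.INTER_CUBIC))
E
```

```text
time_s: 28.95
eef_pos: [591.8, 140.4, 104.7]
orientation: [0.0, 0.867, 0.498, 0.0]
contact_force: [0.2, -0.0, -0.7]
width: 0.465
grasp_force: 30.4
time_s: 29.55
eef_pos: [635.2, 237.4, 104.1]
orientation: [0.0, 0.867, 0.498, -0.0]
contact_force: [-0.5, -0.4, 0.2]
width: 0.462
grasp_force: 30.4
t 29.55 pos [635.2 237.4 104.1] yaw -30.3 j6 0.8 turn [-0.0003  0.0008 -0.0055] shift [ 0.0004 -0.0021  0.0951]
```

View pics/p6.png

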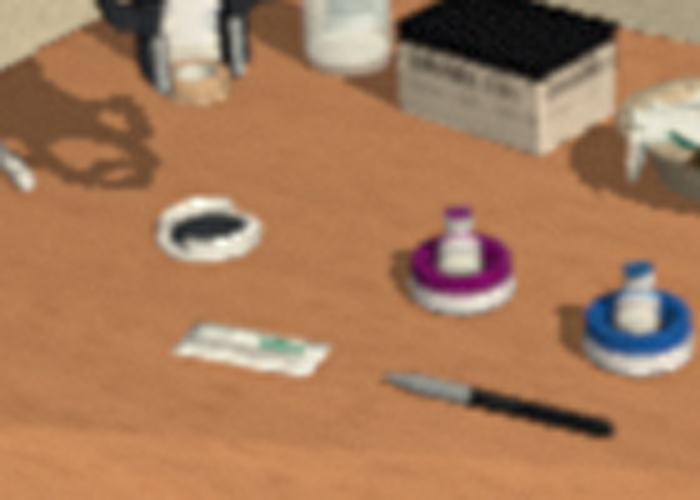

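The small roll is held flat at (200,80), above the small nest (208,228). I lower it, watching the force.

```bash
python3 -m handwheel '[[0,-0.002,0.02,0,0,0],[0,0,0.02,0,0,0],[0,0,0.02,0,0,0],[0,0,0.015,0,0,0],[0,0,0.008,0,0,0],[0,0,0.004,0,0,0],[0,0,0.003,0,0,0],[0,0,0.002,0,0,0],[0,0,0,0,0,0],[0,0,0,0,0,0]]'
python3 -m handwheel '[[0,0,0.001,0,0,0],[0,0,0.001,0,0,0],[0,0,0,0,0,0]]'
```

```text
time_s: 30.6
eef_pos: [634.2, 239.3, 12.5]
orientation: [0.0, 0.867, 0.498, 0.0]
contact_force: [-0.5, 0.3, -0.4]
width: 0.46
grasp_force: 30.4
time_s: 30.9
eef_pos: [633.9, 239.2, 10.0]
orientation: [-0.0, 0.867, 0.498, -0.0]
contact_force: [0.5, 0.3, -0.4]
width: 0.459
grasp_force: 30.4
```

```bash
python3 -m handwheel '[[0,0,0.001,0,0,0],[0,0,0,0,0,0],[0,0,0,0,0,0],[0,0,0,0,0,0],[0,0,0,0,0,0],[0,0,0,0,0,0]]' 0.7
python3 -m handwheel '[[0,0,-0.01,0,0,0],[0,0,-0.02,0,0,0],[0,0,-0.03,0,0,0],[0,0,-0.04,0,0,0],[0,0,0,0,0,-0.145],[0,0,0,0,0,-0.145],[0,0,0,0,0,-0.145],[0,0,0,0,0,-0.145],[0,0,0,0,0,-0.145],[0,0,0,0,0,-0.02]]'
python3 -c "
from h import *
go(490,-398.7,104,12.7)"
```

```text
time_s: 31.5
eef_pos: [634.0, 239.2, 9.0]
orientation: [0.0, 0.867, 0.498, 0.0]
contact_force: [-1.0, -1.0, 0.1]
width: 0.696
grasp_force: 0.0
time_s: 32.5
eef_pos: [634.1, 239.2, 109.8]
orientation: [0.0, 0.625, 0.78, 0.0]
contact_force: [-0.1, 0.5, 0.5]
width: 0.699
grasp_force: 0.0
t 32.5 pos [634.1 239.2 109.8] yaw 12.6 j6 0.05 turn [ 0.0005 -0.     -0.0023] shift [-0.5906 -0.2808  0.0058]
```

```bash
python3 -m handwheel '[[-0.015,-0.007,0,0,0,0],[-0.03,-0.0143,0,0,0,0],[-0.037,-0.0176,0,0,0,0],[-0.037,-0.0176,0,0,0,0],[-0.037,-0.0176,0,0,0,0],[-0.037,-0.0176,0,0,0,0],[-0.037,-0.0176,0,0,0,0],[-0.037,-0.0176,0,0,0,0],[-0.037,-0.0176,0,0,0,0],[-0.037,-0.0176,0,0,0,0]]'
python3 -m handwheel '[[-0.037,-0.0176,0,0,0,0],[-0.037,-0.0176,0,0,0,0],[-0.037,-0.0176,0,0,0,0],[-0.037,-0.0176,0,0,0,0],[-0.037,-0.0176,0,0,0,0],[-0.03,-0.0143,0,0,0,0],[-0.02,-0.0095,0,0,0,0],[-0.0146,-0.007,0,0,0,0],[0,0,0,0,0,0],[0,0,0,0,0,0]]'
python3 - <<'E'
from h import *
go(490,-398.7,4,12.7)
t=capture("top")["image"]
cub=lambda a,f:cv2.resize(a,None,fx=f,fy=f,interpolation=cv2.INTER_CUBIC)
cv2.imwrite("pics/p7.png",np.hstack([cub(t[165:225,180:260],5),cub(t[205:265,360:440],5)]))
E
```

```text
time_s: 33.5
eef_pos: [547.6, -130.7, 109.4]
orientation: [0.0, 0.628, 0.778, -0.0]
contact_force: [0.6, -0.3, 0.8]
width: 0.702
grasp_force: 0.0
time_s: 34.5
eef_pos: [485.9, -397.4, 109.1]
orientation: [-0.0, 0.627, 0.779, 0.0]
contact_force: [0.6, 0.6, -0.1]
width: 0.701
grasp_force: 0.0
t 34.5 pos [ 485.9 -397.4  109.1] yaw 12.3 j6 -1.0 turn [-0.0001 -0.0005 -0.0073] shift [-0.0022  0.0037  0.1051]
```

View pics/p7.png

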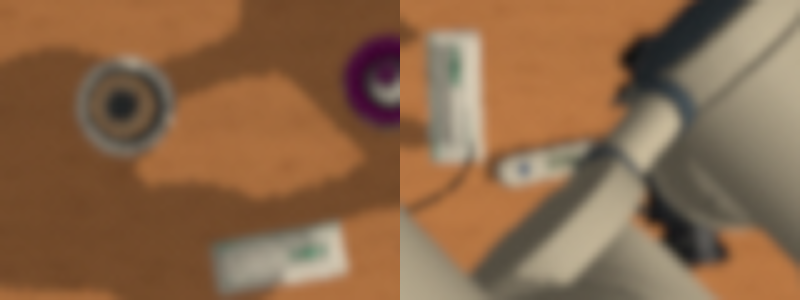

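The small roll sits flat in its nest (122,104). The gripper is over the thermometer, whose tail shows at (520,168).

```bash
python3 -m handwheel '[[-0.002,0.004,0.02,0,0,-0.007],[0,0,0.025,0,0,0],[0,0,0.025,0,0,0],[0,0,0.018,0,0,0],[0,0,0.01,0,0,0],[0,0,0.005,0,0,0],[0,0,0.003,0,0,0],[0,0,0,0,0,0],[0,0,0,0,0,0]]'
python3 -m handwheel '[[0,0,0,0,0,0],[0,0,0,0,0,0],[0,0,0,0,0,0],[0,0,0,0,0,0],[0,0,0,0,0,0],[0,0,0,0,0,0],[0,0,0,0,0,0],[0,0,0,0,0,0],[0,0,0,0,0,0],[0,0,0,0,0,0]]' 0 30
python3 -m handwheel '[[0,0,-0.01,0,0,0],[0,0,-0.02,0,0,0],[0,0,-0.03,0,0,0],[0,0,-0.04,0,0,0],[0,0,-0.02,0,0,0],[0,0,0,0,0,0],[0,0,0,0,0,0]]'
python3 - <<'E'
from h import *
go(472,414.5,120,-18)
E
```

```text
time_s: 35.45
eef_pos: [490.9, -399.2, 3.7]
orientation: [0.0, 0.624, 0.781, -0.0]
contact_force: [0.5, -0.4, 0.5]
width: 0.7
grasp_force: 0.0
time_s: 36.45
eef_pos: [490.7, -399.1, 3.4]
orientation: [0.0, 0.624, 0.781, -0.0]
contact_force: [-0.2, 0.5, 5.5]
width: 0.194
grasp_force: 29.3
time_s: 37.15
eef_pos: [490.5, -399.0, 123.6]
orientation: [0.0, 0.624, 0.781, -0.0]
contact_force: [-0.7, -0.1, -0.7]
width: 0.191
grasp_force: 29.4
t 37.15 pos [ 490.5 -399.   123.6] yaw 12.8 j6 -1.0 turn [0.0006 0.0006 0.5371] shift [ 0.7679 -0.269   0.0036]
```

```bash
python3 -m handwheel '[[0,0,0,0,0,0.134],[0,0,0,0,0,0.134],[0,0,0,0,0,0.134],[0,0,0,0,0,0.135],[0.012,-0.004,0,0,0,0],[0.024,-0.0085,0,0,0,0],[0.038,-0.0133,0,0,0,0],[0.038,-0.0133,0,0,0,0],[0.038,-0.0133,0,0,0,0],[0.038,-0.0133,0,0,0,0]]'
python3 -m handwheel '[[0.038,-0.0133,0,0,0,0],[0.038,-0.0133,0,0,0,0],[0.038,-0.0133,0,0,0,0],[0.038,-0.0133,0,0,0,0],[0.038,-0.0133,0,0,0,0],[0.038,-0.0133,0,0,0,0],[0.038,-0.0133,0,0,0,0],[0.038,-0.0133,0,0,0,0],[0.038,-0.0133,0,0,0,0]]'
python3 -m handwheel '[[0.038,-0.0133,0,0,0,0],[0.038,-0.0133,0,0,0,0],[0.038,-0.0133,0,0,0,0],[0.038,-0.0133,0,0,0,0],[0.038,-0.0133,0,0,0,0],[0.024,-0.0085,0,0,0,0],[0.014,-0.005,0,0,0,0],[0.01,-0.0035,0,0,0,0],[0,0,0,0,0,0],[0,0,0,0,0,0]]'
python3 - <<'E'
from h import *
go(472,414.5,8,-18)
s=capture("scene")["image"];t=capture("top")["image"]
cub=lambda a,f:cv2.resize(a,None,fx=f,fy=f,interpolation=cv2.INTER_CUBIC)
cv2.imwrite("pics/p8.png",np.hstack([cub(s[110:230,100:220],3),cub(t[200:272,105:195],5)]))
E
```

```text
time_s: 38.15
eef_pos: [485.0, -197.4, 122.4]
orientation: [-0.001, 0.808, 0.59, -0.0]
contact_force: [0.7, -0.2, -0.2]
width: 0.189
grasp_force: 29.4
time_s: 39.05
eef_pos: [476.3, 164.3, 122.5]
orientation: [-0.0, 0.808, 0.59, -0.001]
contact_force: [0.8, -1.3, -0.7]
width: 0.187
grasp_force: 29.4
time_s: 40.05
eef_pos: [471.9, 413.5, 122.8]
orientation: [0.0, 0.809, 0.588, -0.0]
contact_force: [0.4, -0.1, -0.1]
width: 0.193
grasp_force: 29.4
t 40.05 pos [471.9 413.5 122.8] yaw -18.0 j6 0.94 turn [-0.0004  0.0008  0.0005] shift [ 0.001  -0.0002  0.1148]
```

View pics/p8.png

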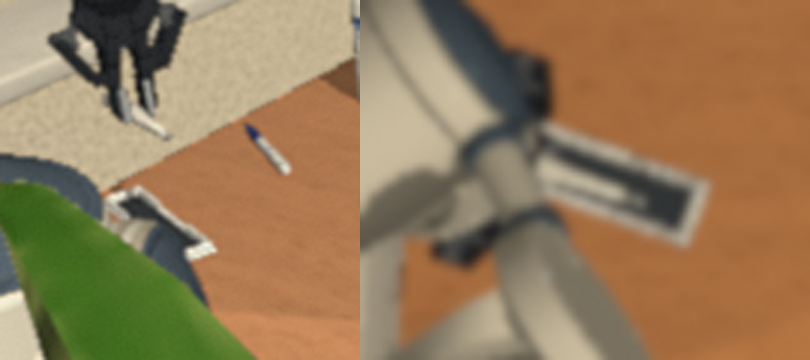

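The thermometer hangs level, with its probe tip at (642,200) in the top half, roughly parallel to the cradle. I'll check the offset by ray.

```bash
python3 - <<'E'
from h import *
c=capture("top");im=c["image"]
px=lambda x,y:((x-360+.5)/5-.5+105,(y+.5)/5-.5+200)
for z in(122,127,132):
    a=ray(c,px(565,180),z);b=ray(c,px(643,200),z);print(z,a.round(1),b.round(1),np.degrees(np.arctan2(*(b-a)[::-1])).round(1))
hsv=cv2.cvtColor(cv2.resize(im,None,fx=5,fy=5,interpolation=cv2.INTER_CUBIC),cv2.COLOR_BGR2HSV)
sub=hsv[1150:1215,525+200:525+290];m=(sub[...,2]>105).astype(np.uint8)
k=max(cv2.findContours(m,cv2.RETR_EXTERNAL,cv2.CHAIN_APPROX_NONE)[0],key=cv2.contourArea).reshape(-1,2)+[725,1150]
q=lambda p:((p[0]+.5)/5-.5,(p[1]+.5)/5-.5)
print(k.min(0)-[525,1000],k.max(0)-[525,1000])
b=k[k[:,0].argmax()];print("tip",b-[525,1000],ray(c,q(b),127).round(1))
vx,vy,x0,y0=cv2.fitLine(k.astype(np.float32),cv2.DIST_L2,0,.01,.01).ravel()
a=ray(c,q((x0,y0)),127);b=ray(c,q((x0+30*vx,y0+30*vy)),127);print(a,np.degrees(np.arctan2(*(b-a)[::-1])))
E
```

```text
122 [462.8 395. ] [452.  347.3] -102.7
127 [462.6 393.8] [451.9 346.1] -102.7
132 [462.5 392.5] [451.8 345. ] -102.7
[200 160] [275 214]
tip [275 214] [443.3 350.6]
[454.12450978 376.54704515] -110.49971670965718
```

The tip is at (452,346), within 2 mm of where it should be, and the direction is about -107° against -108° for the cradle. I lower it.

```bash
python3 -m handwheel '[[0.001,0,0.02,0,0,0],[0,0,0.025,0,0,0],[0,0,0.025,0,0,0],[0,0,0.02,0,0,0],[0,0,0.01,0,0,0],[0,0,0.006,0,0,0],[0,0,0.004,0,0,0],[0,0,0.003,0,0,0],[0,0,0,0,0,0],[0,0,0,0,0,0]]'
python3 -m handwheel '[[0,0,0.001,0,0,0],[0,0,0,0,0,0],[0,0,0,0,0,0]]'
```

```text
time_s: 41.2
eef_pos: [472.5, 415.7, 10.5]
orientation: [0.0, 0.809, 0.588, 0.0]
contact_force: [-0.3, -0.7, -0.3]
width: 0.196
grasp_force: 29.4
time_s: 41.5
eef_pos: [472.4, 415.6, 9.1]
orientation: [-0.0, 0.809, 0.588, 0.0]
contact_force: [0.2, -0.2, -0.6]
width: 0.197
grasp_force: 29.4
```

```bash
python3 -m handwheel '[[0,0,0.001,0,0,0],[0,0,0,0,0,0],[0,0,0,0,0,0]]'
python3 -m handwheel '[[0,0,0,0,0,0],[0,0,0,0,0,0],[0,0,0,0,0,0],[0,0,0,0,0,0],[0,0,0,0,0,0],[0,0,0,0,0,0]]' 0.5
python3 -m handwheel '[[0,0,-0.01,0,0,0],[0,0,-0.02,0,0,0],[0,0,-0.03,0,0,0],[0,0,-0.04,0,0,0],[0,0,-0.04,0,0,0],[0,0,-0.02,0,0,0],[-0.03,0.005,0,0,0,0],[-0.035,0.005,0,0,0,0],[-0.035,0.005,0,0,0,0],[-0.035,0.005,0,0,0,0]]'
python3 -m handwheel '[[-0.035,0.005,0,0,0,0],[-0.035,0.005,0,0,0,0],[-0.035,0.005,0,0,0,0],[-0.035,0.005,0,0,0,0],[-0.035,0.005,0,0,0,0],[-0.02,0,0,0,0,0],[0,0,0,0,0,0],[0,0,0,0,0,0]]'
python3 - <<'E'
from h import *
s=capture("scene")["image"];t=capture("top")["image"]
cub=lambda a,f:cv2.resize(a,None,fx=f,fy=f,interpolation=cv2.INTER_CUBIC)
cv2.imwrite("pics/p9.png",np.vstack([np.hstack([cub(t[200:260,110:190],5),cub(s[150:210,230:310],5)])[:300],cub(t[160:220,190:350],5)]))
E
```

```text
time_s: 41.8
eef_pos: [472.3, 415.5, 8.0]
orientation: [-0.0, 0.809, 0.588, -0.0]
contact_force: [-0.2, 0.6, 0.2]
width: 0.193
grasp_force: 29.4
time_s: 42.4
eef_pos: [472.3, 415.5, 8.0]
orientation: [-0.0, 0.809, 0.588, 0.0]
contact_force: [-0.1, -0.5, 0.0]
width: 0.498
grasp_force: 0.0
time_s: 43.4
eef_pos: [449.2, 279.7, 168.8]
orientation: [0.0, 0.809, 0.588, 0.0]
contact_force: [0.6, 0.2, -0.3]
width: 0.496
grasp_force: 0.0
time_s: 44.2
eef_pos: [413.4, 87.6, 168.6]
orientation: [0.0, 0.809, 0.587, 0.0]
contact_force: [-0.6, 0.7, -0.8]
width: 0.496
grasp_force: 0.0
```

View pics/p9.png

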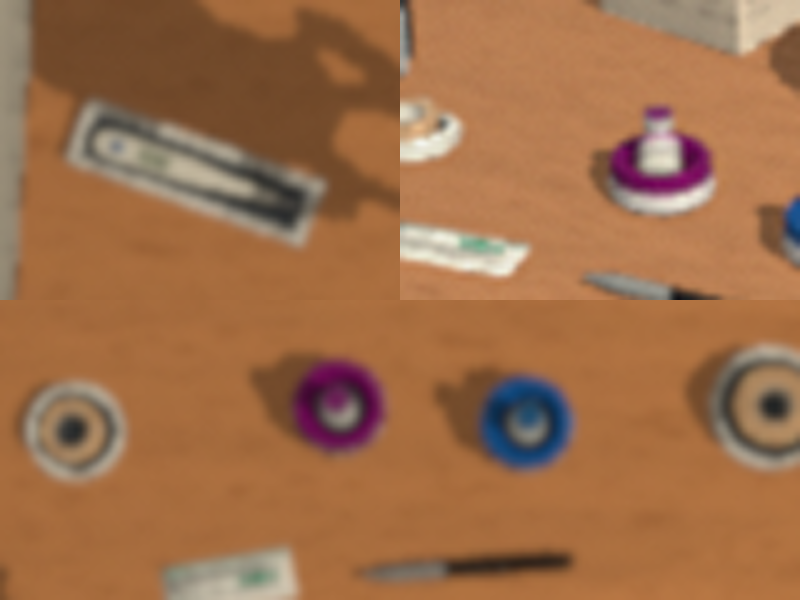

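The thermometer lies inside the cradle (195,170). Both rolls are centred in their nests at (72,430) and (775,405), and both vials are upright in their cups at (340,407) and (527,422). I hand in.

```bash
python3 -c "
from rig import *
print(hand_in())"
```

```text
the job is handed in; nothing more can be done
None
```

All five things are in their holders, placed in the order asked, and the job was handed in at about 44 s; the last pictures show the vials upright, the rolls flat and the thermometer lengthwise in its cradle.

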